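# Stack the empty crate on the one with the lime, then put the lemon in it

## Robot

A 6-joint arm with a two-finger parallel gripper is mounted at the origin on a cart in front of the work surface, level with it; the furniture and walls round the work are solid. World frame = base frame: x ahead of the robot, y to its left, z up, the work surface at z = 0. Lengths are in mm, angles in degrees, forces in N, time in s.
With the tool pointing down it reaches from about 300 to 850 mm from the base axis. Payload 4.2 kg.
Tool frame: the origin (TCP) lies midway between the tips of the shut fingers; the grasp point (between the pads) lies 19 mm behind it; z points along the fingers, y is the line along which they close (so a half turn about z gives the same grasp; the last joint's range is limited). The gripper opens to 91 mm and grips with 3 to 60 N. Pads are 32 mm wide; open, the fingers measure 118 mm over their backs; the gripper's body (76 mm by 178 mm) begins 60 mm behind the grasp point.
Start: joints at [-1.146, 18.312, 89.639, -0, 72.044, -1.146], TCP at [575.018, 0, 192.776] pointing down, gripper open.
Joint ranges: [-177.97, 177.97], [-48.28, 115.42], [12.27, 149.76], [-77.06, 257.06], [2.81, 150.46], [-146.56, 146.56]. Speed limits (degrees/s): [147.25, 147.25, 180, 180, 180, 180].

## Interface

Orientations are given as [roll, pitch, yaw] about the fixed x, y, z axes, in that order (R = Rz(yaw) Ry(pitch) Rx(roll)).
In Python, from workcell import env gives the robot as it stands.
- The arm moves only by the tool jog_arm, never from a script. Its argument "steps" is one flat list of numbers, 5 for each row, row after row: the closure, from 0 (fully open) to 1 (shut), then the shift along the tool's x, y, z in cm, then the turn about the tool's z in degrees. A call has 1 to 20 rows; each row is the pose to reach, as a shift and turn from the pose commanded when the call began, along the tool's axes at that moment; what a row does not reach only later rows make up. A row lasts 1/10 s, in which the tool goes at most 50 mm and 8.59 degrees, less where a joint would pass 70% of its speed; a pose out of reach is approached as far as the arm can. A call with a gripper value outside its range is refused whole. The fingers move at their own pace and stop on an object; "force" is the grip in N (left out, the last holds). Time passes only in rows, so rows that repeat a pose let the fingers close. It gives the time, the measured TCP pose, the force and the opening at its end, in the units of the state.
- env.state(): the state, without advancing time (a new reading comes with each control period).
- env.grab_frame(name): name is "scene" or "side" or "wrist"; returns the picture (420x560x3 uint8, red, green, blue); there is no depth.
- env.camera_params(name): a dict with "fx", "fy", "cx", "cy" (pixels), "R" (3x3) and "t" (3): a world point X has camera coordinates R X + t. Camera axes: x right, y down, z forward; pixel columns grow to the right and rows downward; lengths in mm; the calibration is good to about 2 mm. A picture is of the moment at which its call begins: read the wrist's pose just before it. camera_params takes no time and is no camera call; for the wrist camera it gives the pose at the moment of the call.
- env.job_done(): hands the job in, once; it reports no verdict.
The state is a dict: "time_s": time; "qpos": joint angles; "qvel": joint speeds; "effort": joint torques, N m; "ee_pos": TCP position; "ee_rot": TCP orientation; "force": force on the tool from outside, world axes, zero at the start; "torque": the same for the moment, N m; "gripper_width": finger opening in mm.
Only numpy, scipy, OpenCV 4.12 (cv2) and the standard library are available. Lean on these libraries where they do the work, as an engineer would, in place of code of your own. Each camera call takes 0.05 s, during which the arm holds its last target. There are 200 camera calls.

## Task

Two identical stack-nest crates stand on the worktop. Set the empty one squarely on top of the one that holds the lime, turned end for end to it (its scooped front over the other's back), so that it stands on the rim instead of sinking in; then put the lemon from the draining board into the upper crate. The lime stays in the lower crate, and the other things on the worktop stay where they are.

Things in the scene. Friction and masses are not known exactly. Their poses are not given: they have to be found in the camera images.
- empty_crate_mid (a point): Centre of the empty crate, half-way up its 76 mm height. 150 mm long (own x), 110 mm wide (own y; 122 over the rims), about 0.2 kg. Open on top, walls 4 mm thick leaning out by 7 degrees, floor 4 mm thick; the foot is bevelled over its lowest 8 mm, to 124 x 84 mm. The front end (own +x) is scooped out: its wall is only 39 mm high over the middle 62 mm. The back end (own -x) is full height
- empty_crate_front (a point): Point at the empty crate's scooped front end, half-way up: 75 mm along its own +x from its centre
- empty_crate_grip_left (a point): Grip point on the empty crate's long side at own +y: 56 mm from the crate's centre, 15 mm below the rim. Here the top 30 mm of the wall is an upright panel 10 mm thick, reaching 24 mm to the back and 42 mm to the front of this point. Pinch it from above, one finger inside the crate and one outside. Axes as the crate's
- empty_crate_grip_right (a point): The same on the long side at own -y: the upright panel reaches 24 mm to the back and 42 mm to the front of this point. Axes as the crate's
- empty_crate_grip_back (a point): Grip point in the middle of the empty crate's back end wall, 76 mm from the crate's centre (own -x), 15 mm below the rim: the top 30 mm of this wall is an upright panel 10 mm thick and 108 mm long, pinched from above along the crate's x. Axes as the crate's
- empty_crate_lug (a point): Underside of one of the empty crate's four lugs, 8 mm above its foot, here at own x = +50, y = +57 mm. Both long sides have lugs 10 mm long at x = +50 and x = -32 mm, reaching out to y = 60 mm. On a crate turned the same way they pass down its slots and the crate sinks in onto the fruit (51 mm or less above the other); turned end for end they rest on the solid rim
- full_crate_mid (a point): Centre of the crate that holds the lime, half-way up its 76 mm height; the same shape, size and axes as the empty crate, lugs and slots too. About 0.45 kg with no fixing; it stands on the worktop
- full_crate_front (a point): Point at the scooped front end of the crate with the lime, half-way up: 75 mm along its own +x from its centre
- full_crate_mouth (a point): Centre of the mouth of the crate with the lime, at rim height (76 mm). Its long rims have open slots 15 mm long at own x = +50 and -32 mm, 38 mm deep. A crate stacked end for end enters the mouth by 8 mm with about 4 mm of play each way, so its underside ends 8 mm below this point and it stands 68 mm above the lower crate
- lime_mid (a point): Centre of the lime, 60 mm long and 48 mm thick, which lies in the full crate below its rim
- lemon_mid (a point): Centre of the lemon, 78 mm long (own x), 55 mm wide (own y) and 56 mm thick, lying on the draining board left of the crates; grip it across its width. It may roll a little
- jam_jar: Bystander, leave alone: jam jar with a red lid, 62 mm across, 90 tall (mm); origin at the centre of its underside
- salt_shaker: Bystander, leave alone: salt shaker, 44 mm across, 90 tall (mm); origin at the centre of its underside
- sardine_tin: Bystander, leave alone: flat oblong tin, 63 x 105 x 25 (mm); origin at the centre of its underside
- garlic: Bystander, leave alone: garlic bulb, 56 mm across (mm); origin at the centre of its underside
Mind the look-alikes: they are no part of the job. Leave any blue look-alike of the part that bears full_crate_mid alone.

How it is judged:
By the outcome, as a careful person would: the job done as asked, in the order asked, and still so for the second after the job is handed in, with the robot touching nothing.
It also fails if it takes over 54 s, if anything falls off the work surface, if the arm or the gripper's body presses on something with over 40 N, if the wrist force passes 120 N, or if a joint passes its speed limit or range.

## Working session

There is one attempt and no reset: what is moved stays moved. The work goes in short steps, Python scripts to look and compute and a tool call to move; the robot and the scene stay as the last step left them, time stands still between calls to the robot, and variables do not carry over. Pictures are saved under pics/ and viewed, on a budget of 10 in all, crops included, one or two more only if the job needs it, and the job is handed in when it is done.

Besides the shell and the picture viewer there is one more tool, called after "Call:" as name(argument=value, ...) on one line, values as JSON. jog_arm: Moves the arm, as the interface text tells. Its arguments: {"type":"object","properties":{"steps":{"type":"array","items":{"type":"number"}},"force":{"type":"number"}},"required":["steps"]}

```bash
mkdir -p pics; cat > h.py <<'E'
import numpy as np, cv2
from workcell import env
def snap(name,fn,crop=None,scale=1):
    c=env.camera_params(name); im=env.grab_frame(name)
    np.savez(f'pics/{fn}.npz',im=im,**{k:np.array(c[k]) for k in('fx','fy','cx','cy','R','t')})
    return im,c
def ray(c,u,v):
    R=np.array(c['R']);t=np.array(c['t'])
    o=-R.T@t; d=R.T@np.array([(u-c['cx'])/c['fx'],(v-c['cy'])/c['fy'],1]); return o,d/np.linalg.norm(d)
def onz(c,u,v,z):
    o,d=ray(c,u,v); return o+d*(z-o[2])/d[2]
def proj(c,X):
    p=np.array(c['R'])@np.array(X)+np.array(c['t']); return np.array([c['fx']*p[0]/p[2]+c['cx'],c['fy']*p[1]/p[2]+c['cy']])
def load(fn): return dict(np.load(f'pics/{fn}.npz'))
E
python3 - <<'E'
from h import *
ims=[]
for n in('scene','side','wrist'):
    im,c=snap(n,n+'0'); ims.append(im); print(n,np.round(-np.array(c['R']).T@np.array(c['t'])),c['fx'])
    cv2.imwrite(f'pics/{n}0.png',im[:,:,::-1])
print(env.state())
E
```

```text
scene [-192.  743. 1069.] 499.21283647989384
side [ 338. -907. 1034.] 503.2479807397518
wrist [574.  84. 384.] 322.608477675389
{'time_s': 0.15, 'qpos': array([-1.14647799e+00,  1.83443566e+01,  8.96910073e+01,  8.45144010e-04,
        7.20439336e+01, -1.14662471e+00]), 'qvel': array([-0.03877882, -0.04120464, -0.13379518, -0.02618607,  0.07761206,
        0.07234109]), 'effort': array([-5.72294630e-04, -4.12774551e+01, -2.32154489e+01,  7.26667210e-02,
        4.33494255e-02, -9.00343002e-05]), 'ee_pos': array([5.74585896e+02, 8.41849958e-03, 1.92097657e+02]), 'ee_rot': array([-1.79920734e+02, -2.39028355e-03,  8.99998840e+01]), 'force': array([0.12385462, 0.08020615, 0.54279204]), 'torque': array([ 0.02657424,  0.00493197, -0.0585693 ]), 'gripper_width': 91.59900144444576}
```

View pics/scene0.png

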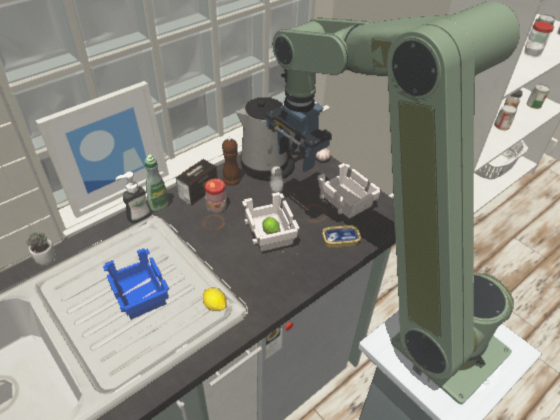

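View pics/side0.png

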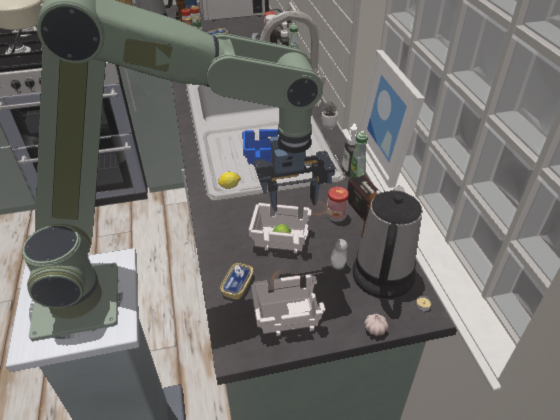

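Scene view: the white crate with the lime is at (271,225), and the empty white crate is at (349,190). A blue crate on the draining board at (137,285) is the look-alike to leave alone, and the lemon is at (214,299). The side view has the lime crate at (281,228) and the empty one at (287,303). I'll confirm with one enlarged crop.

```bash
python3 - <<'E'
from h import *
a=load('scene0');b=load('side0')
A=cv2.resize(a['im'][150:260,235:395],(800,550),interpolation=cv2.INTER_CUBIC)[:, :]
A1=cv2.resize(a['im'][155:255,238:388],(450,300),interpolation=cv2.INTER_CUBIC)
def cr(i,u,v): return cv2.resize(i[v:v+75,u:u+100],(400,300),interpolation=cv2.INTER_CUBIC)
M=np.vstack([np.hstack([cr(a['im'],225,180),cr(a['im'],300,150)]),np.hstack([cr(b['im'],232,190),cr(b['im'],237,265)])])
cv2.imwrite('pics/crop1.png',M[:,:,::-1])
for n,u,v,z in(('full',272,225,30),('empty',349,190,38),('lemon',214,299,35),('tin',341,236,20),('salt',277,180,45),('garlic',323,154,25),('jar',215,195,60)):
  print(n,onz(a,u,v,z).round())
for n,u,v,z in(('full',281,228,38),('empty',287,303,38),('lemon',228,180,35),('tin',237,281,20),('salt',341,255,45),('garlic',376,325,25)): print('side',n,onz(b,u,v,z).round())
E
```

```text
full [556.  92.  30.]
empty [ 516. -182.   38.]
lemon [448. 372.  35.]
tin [407. -39.  20.]
salt [684. -34.  45.]
garlic [ 705. -256.   25.]
jar [735. 164.  60.]
side full [569. 101.  38.]
side empty [ 522. -162.   38.]
side lemon [456. 358.  35.]
side tin [415. -48.  20.]
side salt [699. -45.  45.]
side garlic [ 717. -265.   25.]
```

View pics/crop1.png

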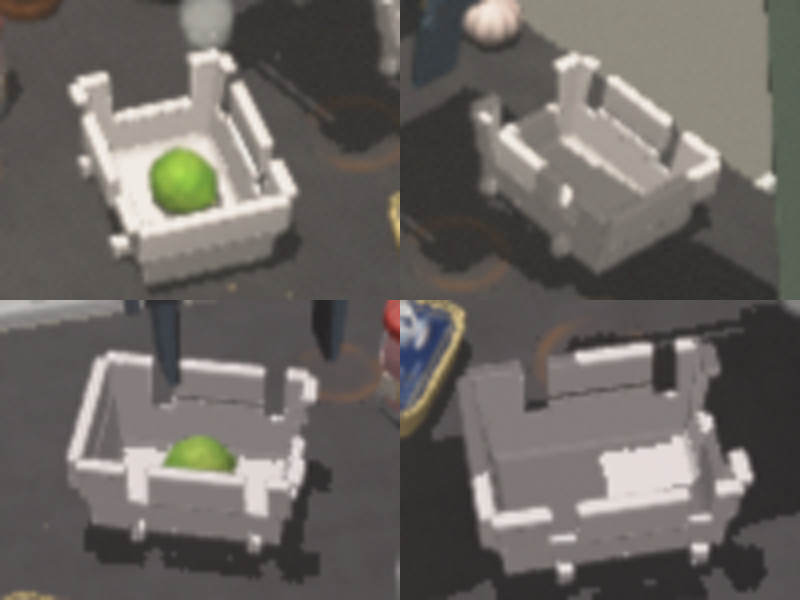

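Both crates have their scoop towards world +x. The lime is in the left (+y) crate, and the right one is empty. Next I'll move the wrist camera over the two of them, with the tool already turned for the side grip.

Call:
jog_arm(steps=[0, -3, -4, -3, 8, 0, -6, -8, -6, 16, 0, -8, -12.5, -6, 24, 0, -8, -12.5, -6, 32, 0, -8, -12.5, -6, 40, 0, -8, -12.5, -6, 48, 0, -8, -12.5, -6, 56, 0, -8, -12.5, -6, 64, 0, -8, -12.5, -6, 72, 0, -8, -12.5, -6, 80, 0, -8, -12.5, -6, 88, 0, -8, -12.5, -6, 90, 0, -8, -12.5, -6, 90], force=50)

```text
time_s: 1.45
ee_pos: [449.8, -80.0, 252.5]
ee_rot: [-180.0, 0.0, 0.0]
force: [0.5, 0.3, -0.4]
gripper_width: 90.8
```

```bash
python3 - <<'E'
from h import *
im,c=snap('wrist','w1'); s=env.state(); print(s['ee_pos'].round(1),s['ee_rot'].round(2),s['time_s'])
print(np.array(c['R']).round(3)); print((-np.array(c['R']).T@np.array(c['t'])).round())
I=cv2.resize(im,(800,600),interpolation=cv2.INTER_CUBIC); cv2.imwrite('pics/w1.png',I[:,:,::-1])
E
```

```text
[449.8 -80.  252.6] [-1.7999e+02  2.0000e-02  5.0000e-02] 1.5
[[-0.    -1.     0.002]
 [-0.956  0.001  0.293]
 [-0.293 -0.002 -0.956]]
[533. -79. 445.]
```

View pics/w1.png

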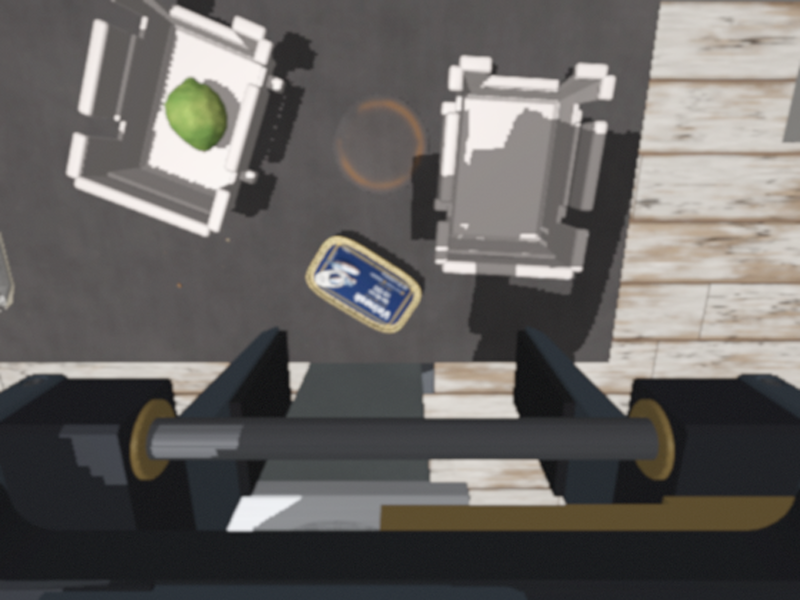

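Wrist view (800-px scale): empty crate corners at back-left (437,268), back-right (578,278), front-left (452,60) and front-right (613,70). The full crate's back edge runs from (75,180) to (210,235). Its front-right post is at (270,30), and the tin lies between the crates.

```bash
python3 - <<'E'
from h import *
c=load('w1');s=.7
# refine: print crops white mask contours
im=c['im']; 
def P(u,v,z=76): return onz(c,u*s,v*s,z)[:2].round(1)
for n,u,v in(('eBL',437,268),('eBR',578,278),('eFL',452,60),('eFR',614,72),('fBL',70,178),('fBR',210,236),('fFR',272,45)): print(n,P(u,v))
hsv=cv2.cvtColor(im,cv2.COLOR_RGB2HSV)
m=((hsv[...,1]<45)&(hsv[...,2]>175)).astype(np.uint8)*255; m[:, 440:]=0; m[230:]=0
vis=cv2.resize(im[:210,30:450],(800,400),interpolation=cv2.INTER_CUBIC)
cs,_=cv2.findContours(m,cv2.RETR_EXTERNAL,cv2.CHAIN_APPROX_NONE)
for k in cs:
    if cv2.contourArea(k)>25:
        r=cv2.minAreaRect(k); print(cv2.contourArea(k),np.round(r[0],1),np.round(cv2.boxPoints(r),1).tolist())
E
```

```text
eBL [ 441.7 -109. ]
eBR [ 433.1 -226.1]
eFL [ 596.6 -116.4]
eFR [ 588.7 -234.9]
fBL [513.7 177.5]
fBR [468.3  74.5]
fFR [606.4  13.1]
146.0 [435. 218.] [[431.0, 207.0], [439.0, 207.0], [439.0, 229.0], [431.0, 229.0]]
107.5 [260.  213.7] [[246.89999389648438, 208.6999969482422], [249.6999969482422, 204.3000030517578], [273.1000061035156, 218.60000610351562], [270.3999938964844, 223.10000610351562]]
295.0 [383.4 190.1] [[360.79998779296875, 194.10000610351562], [361.0, 184.89999389648438], [406.0, 186.0], [405.79998779296875, 195.1999969482422]]
282.0 [235.  192.5] [[220.0, 185.0], [250.0, 185.0], [250.0, 200.0], [220.0, 200.0]]
180.5 [318.9 186.3] [[304.20001220703125, 189.10000610351562], [305.20001220703125, 180.39999389648438], [333.5, 183.5], [332.5, 192.3000030517578]]
48.0 [438.7 181.6] [[434.8999938964844, 195.89999389648438], [438.5, 166.89999389648438], [442.3999938964844, 167.39999389648438], [438.79998779296875, 196.39999389648438]]
45.5 [370.5 165.5] [[364.0, 163.0], [377.0, 163.0], [377.0, 168.0], [364.0, 168.0]]
58.5 [420.  89.] [[416.0, 85.0], [424.0, 85.0], [424.0, 93.
[... 505 characters left out ...]
6], [337.3999938964844, 52.29999923706055], [390.29998779296875, 55.400001525878906], [389.8999938964844, 63.5]]
332.5 [417.9  53.8] [[399.0, 50.5], [412.20001220703125, 35.5], [436.70001220703125, 57.0], [423.6000061035156, 72.0]]
340.5 [326.6  47.9] [[306.6000061035156, 49.29999923706055], [336.3999938964844, 30.5], [346.5, 46.5], [316.70001220703125, 65.30000305175781]]
564.5 [64.4 46.8] [[53.70000076293945, 78.69999694824219], [65.5999984741211, 13.199999809265137], [75.19999694824219, 14.899999618530273], [63.29999923706055, 80.4000015258789]]
7990.5 [117.9  76.6] [[39.0, 132.3000030517578], [85.0, -14.100000381469727], [196.6999969482422, 21.0], [150.6999969482422, 167.39999389648438]]
```

Empty crate: centre about (515,-172), yaw about -3.4°. The full crate's front is cut off at the picture edge, so I'll take one look from above it before grasping.

Call:
jog_arm(steps=[0, 1, -4, -1, 0, 0, 3, -9, -2, 0, 0, 5, -13.5, -2, 0, 0, 5, -17.5, -2, 0, 0, 5, -17.5, -2, 0, 0, 5, -17.5, -2, 0, 0, 5, -17.5, -2, 0])

```text
time_s: 2.2
ee_pos: [499.7, 94.0, 272.6]
ee_rot: [180.0, 0.0, -0.0]
force: [0.2, 0.3, -0.6]
gripper_width: 90.8
```

```bash
python3 - <<'E'
from h import *
im,c=snap('wrist','w2'); s=env.state(); print(s['ee_pos'].round(1),s['ee_rot'].round(2),s['time_s'])
im2,c2=snap('scene','s2'); 
I=cv2.resize(im[0:240,120:440],(800,600),interpolation=cv2.INTER_CUBIC); cv2.imwrite('pics/w2.png',I[:,:,::-1])
E
```

```text
[499.8  93.8 272.8] [ 1.7997e+02  0.0000e+00 -7.0000e-02] 2.25
```

View pics/w2.png

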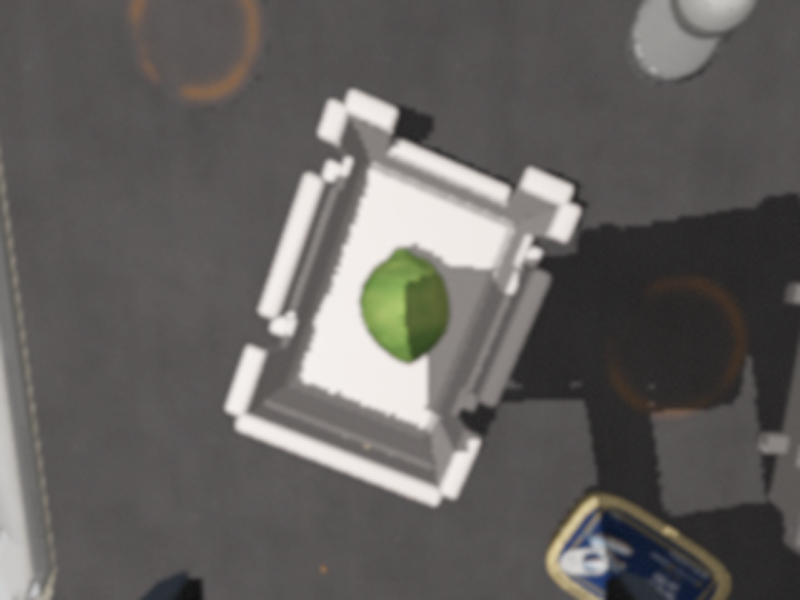

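The close view shows the full crate unobstructed with its scoop up and to the right (+x). The back outer edge runs (235,425)–(440,503), the front posts' outer edge (350,90)–(577,188), the left edge (225,412)–(330,100), and the right edge (456,498)–(582,215).

```bash
python3 - <<'E'
from h import *
c=load('w2')
def P(p): return onz(c,p[0]/2.5+120,p[1]/2.5,76)[:2]
L={'back':[(237,430),(438,505)],'front':[(350,88),(577,186)],'left':[(224,412),(330,100)],'right':[(458,498),(582,215)]}
W={k:[P(a) for a in v] for k,v in L.items()}
for k,(a,b) in W.items(): 
    d=b-a; print(k,a.round(1),b.round(1),np.degrees(np.arctan2(d[1],d[0])).round(1),np.linalg.norm(d).round(1))
def X(p,q):
    A=np.array([p[1]-p[0],-(q[1]-q[0])]).T; t=np.linalg.solve(A,q[0]-p[0]); return p[0]+t[0]*(p[1]-p[0])
C={a+b:X(W[a],W[b]) for a in('back','front') for b in('left','right')}
for k in C: print(k,C[k].round(1))
cc=sum(C.values())/4; print('centre',cc.round(1), 'len',np.linalg.norm(C['frontleft']-C['backleft']),np.linalg.norm(C['frontright']-C['backright']),'wid',np.linalg.norm(C['backleft']-C['backright']),np.linalg.norm(C['frontleft']-C['frontright']))
E
```

```text
back [506.5 174.9] [468.1  76.2] -111.2 105.9
front [656.8 116.7] [617.2  15.7] -111.4 108.5
left [515.3 180.7] [652.1 125.5] -22.0 147.5
right [471.8  66.3] [605.   12.6] -21.9 143.6
backleft [509.6 183. ]
backright [465.3  68.9]
frontleft [659.2 122.7]
frontright [614.5   8.8]
centre [562.1  95.8] len 161.26742151410386 160.90609874570302 wid 122.41467879513667 122.3208845307574
```

Full crate: centre (562,96), yaw -21.7°, and its measured outline of 161 × 122 fits the data. Now I'll go and grasp the empty crate's left panel at about (518,-116).

Call:
jog_arm(steps=[0, 0.5, 4.5, 1, 1, 0, 1, 9, 3, 2, 0, 1.8, 13.5, 5, 3.4, 0, 1.8, 18, 8, 3.4, 0, 1.8, 21.1, 12, 3.4, 0, 1.8, 21.1, 14.5, 3.4, 0, 1.8, 21.1, 17, 3.4, 0, 1.8, 21.1, 19.5, 3.4, 0, 1.8, 21.1, 21.5, 3.4, 0, 1.8, 21.1, 23, 3.4, 0, 1.8, 21.1, 23, 3.4])

```text
time_s: 3.4
ee_pos: [515.9, -116.8, 41.1]
ee_rot: [-180.0, 0.2, -3.5]
force: [-0.4, -0.6, -0.0]
gripper_width: 91.1
```

Call:
jog_arm(steps=[1, 0, 0, 0, 0, 1, 0, 0, 0, 0, 1, 0, 0, 0, 0, 1, 0, 0, 0, 0, 1, 0, 0, 0, 0, 1, 0, 0, 0, 0, 1, 0, 0, 0, 0, 1, 0, 0, 0, 0, 1, 0, 0, 0, 0, 1, 0, 0, 0, 0, 1, 0, 0, 0, 0, 1, 0, 0, 0, 0], force=50)

```text
time_s: 4.6
ee_pos: [518.0, -116.0, 42.7]
ee_rot: [-180.0, -0.0, -3.4]
force: [-0.3, 0.2, -0.9]
gripper_width: 9.5
```

Gripped, opening 9.5 mm. I'll lift it and then check it in the hand.

Call:
jog_arm(steps=[1, 0, 0, -1, 0, 1, 0, 0, -3, 0, 1, 0, 0, -5.5, 0, 1, 0, 0, -8, 0, 1, 0, 0, -11, 0, 1, 0, 0, -14, 0, 1, 0, 0, -14, 0, 1, 0, 0, -14, 0, 1, 0, 0, -14, 0])

```text
time_s: 5.5
ee_pos: [516.8, -115.7, 181.3]
ee_rot: [-180.0, 0.2, -3.4]
force: [0.1, 0.7, -2.3]
gripper_width: 9.8
```

```bash
python3 - <<'E'
from h import *
s=env.state(); print(s['ee_pos'].round(1),s['ee_rot'].round(2),s['force'].round(2),s['torque'].round(3),s['gripper_width'])
im,c=snap('wrist','w3'); im2,c2=snap('side','d3')
a=cv2.resize(im,(400,300),interpolation=cv2.INTER_AREA)
A=cv2.resize(im[60:360,160:560],(800,600),interpolation=cv2.INTER_CUBIC)
b=cv2.resize(im2[190:340,200:400],(400,300),interpolation=cv2.INTER_CUBIC)
cv2.imwrite('pics/m3.png',np.vstack([np.hstack([cv2.resize(im,(560,420)),np.zeros((420,240,3),np.uint8)])[:,:,::-1]])); 
M=np.zeros((600,800,3),np.uint8); M[:420,:560]=im; M[420:,:240]=cv2.resize(im2[190:340,200:400],(240,180)); M[300:600,560:800]=0
M[420:600,240:480]=cv2.resize(im2[220:310,240:360],(240,180)); cv2.imwrite('pics/m3.png',M[:,:,::-1])
E
```

```text
[ 516.8 -115.7  181.3] [-1.7996e+02  1.7000e-01 -3.4000e+00] [ 0.05  0.66 -2.25] [0.193 0.119 0.005] 9.830243899501143
```

View pics/m3.png

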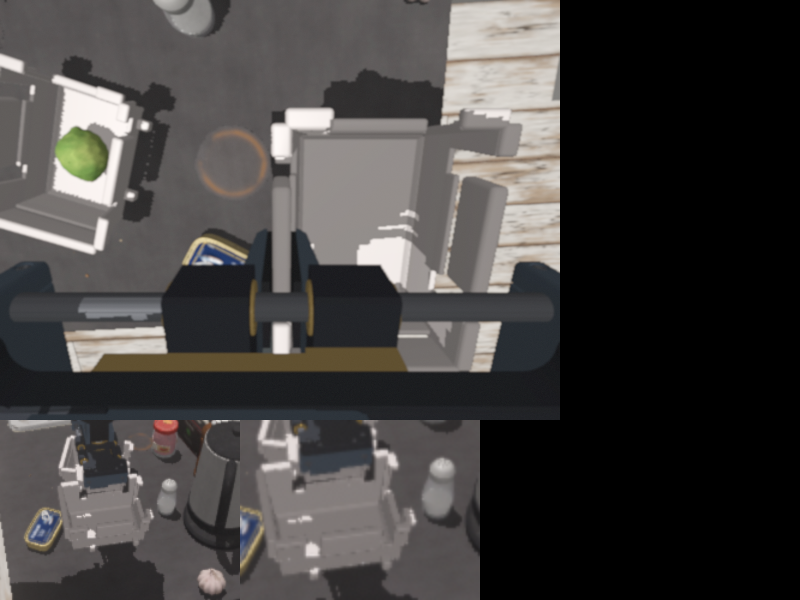

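Crate held level-looking; front-left post's front edge about (275–333,108), right post (462–512,108). Measure its offset along x and any droop.

```bash
python3 - <<'E'
from h import *
c=load('w3'); T=np.array([516.8,-115.7]); a=np.radians(-3.4); ex=np.array([np.cos(a),np.sin(a)]); ey=np.array([-np.sin(a),np.cos(a)])
for n,u,v in(('FL post front',310,107),('FR post front',490,108),('FR corner',520,126),('R panel outer front',507,186),('R panel outer back',488,275),('FL outer',272,140)):
    for z in(214.5,205):
        d=onz(c,u,v,z)[:2]-T; print(n,z,round(d@ex,1),round(d@ey,1),end=' | ')
    print()
E
python3 - <<'E'
import sys; sys.path.insert(0,'.')
import os; os.chdir('.')
from h import *
c=load('w3')
cv2.imwrite('pics/m4.png',cv2.resize(c['im'][95:345,255:535],(784,700))[:600,:,::-1])
E
```

```text
FL post front 214.5 82.8 -13.2 | FL post front 205 82.7 -14.0 | 
FR post front 214.5 82.3 -98.1 | FR post front 205 82.2 -104.0 | 
FR corner 214.5 74.0 -114.1 | FR corner 205 73.5 -120.9 | 
R panel outer front 214.5 44.5 -114.0 | R panel outer front 205 42.2 -120.8 | 
R panel outer back 214.5 -6.1 -113.9 | R panel outer back 205 -11.4 -120.8 | 
FL outer 214.5 67.5 4.8 | FL outer 205 66.5 5.1 |
```

View pics/m4.png

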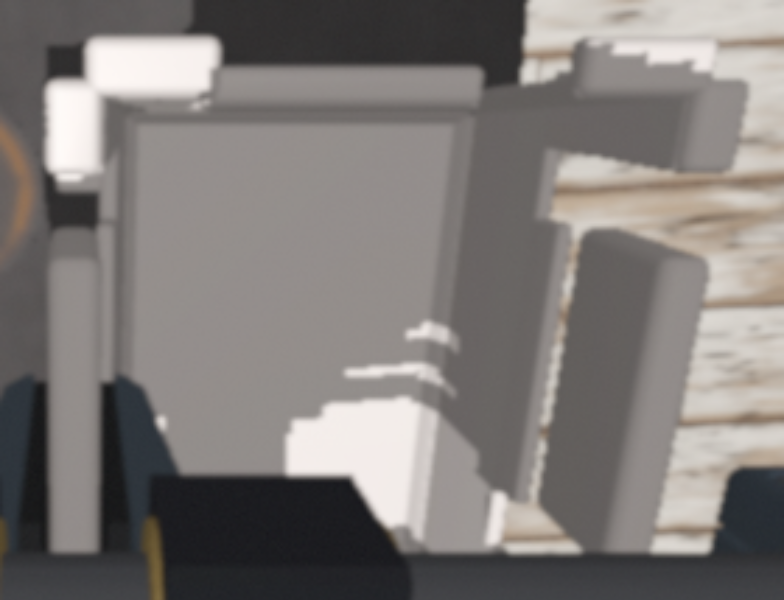

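The in-hand check puts the crate's centre about 2 mm ahead of the tool, with at most about 2° of droop. I'll turn it end for end close to the robot, clear of the kettle, and then go to the hover pose.

Call:
jog_arm(steps=[1, -2, 0, 0, -4, 1, -4, 0, 0, -11, 1, -6, -1, 0, -19, 1, -8, -2, 0, -27, 1, -8, -3, 0, -35, 1, -8, -4, 0, -43, 1, -8, -5, 0, -51, 1, -8, -6, 0, -59, 1, -8, -7, 0, -67, 1, -8, -8, 0, -75, 1, -8, -9, 0, -83, 1, -8, -10, 0, -91, 1, -8, -11, 0, -99, 1, -8, -12, 0, -107, 1, -8, -13, 0, -115, 1, -8, -14, 0, -123, 1, -8, -15, 0, -131, 1, -8, -16, 0, -139, 1, -8, -16, 0, -147, 1, -8, -16, 0, -155])

```text
time_s: 7.6
ee_pos: [446.9, 48.6, 181.7]
ee_rot: [-179.9, -0.1, 152.0]
force: [-0.9, 0.2, -1.6]
gripper_width: 9.4
```

Call:
jog_arm(steps=[1, -2, 1, 0, -2, 1, -4, 2, 0, -4, 1, -6, 3, 0, -6, 1, -8, 3.8, 0, -6.7, 1, -8.7, 4.1, 0, -6.7, 1, -8.7, 4.1, 0, -6.7, 1, -8.7, 4.1, 0, -6.7, 1, -8.7, 4.1, 0, -6.7])

```text
time_s: 8.4
ee_pos: [542.5, 43.2, 182.6]
ee_rot: [-180.0, -0.1, 158.3]
force: [0.1, 0.7, -1.7]
gripper_width: 9.3
```

```bash
python3 - <<'E'
from h import *
s=env.state(); print(s['ee_pos'].round(1),s['ee_rot'].round(2),s['force'].round(2),s['gripper_width'])
im,c=snap('wrist','w5'); im2,c2=snap('side','d5'); im3,_=snap('scene','s5')
M=np.zeros((600,800,3),np.uint8); M[:420,:560]=im
M[420:,:240]=cv2.resize(im2[150:270,220:380],(240,180),interpolation=cv2.INTER_CUBIC)
M[420:,240:480]=cv2.resize(im3[150:270,200:360],(240,180),interpolation=cv2.INTER_CUBIC)
cv2.imwrite('pics/m5.png',M[:,:,::-1])
E
```

```text
[542.5  43.2 182.6] [-1.7998e+02 -6.0000e-02  1.5830e+02] [ 0.14  0.67 -1.68] 9.3204474318334
```

View pics/m5.png

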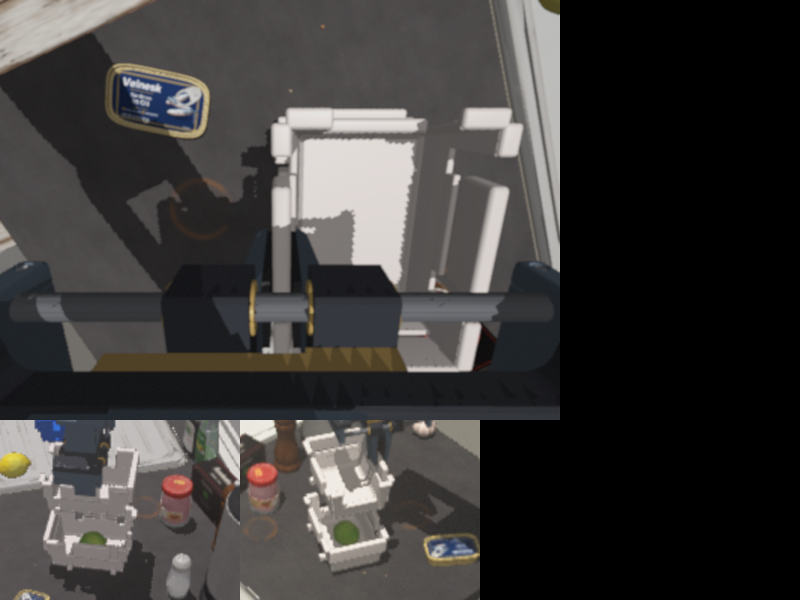

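Crate is over the lower one, end for end (its scoop at rows 108–130 is over the lower back edge seen at about (370,112)); bystanders untouched. One numeric check of relative alignment from this frame.

```bash
python3 - <<'E'
from h import *
c=load('w5'); C=np.array([562.1,95.8]); a=np.radians(158.3); ex=np.array([np.cos(a),np.sin(a)]); ey=np.array([-np.sin(a),np.cos(a)])
def L(u,v,z): d=onz(c,u,v,z)[:2]-C; return round(d@ex,1),round(d@ey,1)
im=c['im']
for u in(310,345,360,380,400,485): print(u,im[98:135,u].mean(1).astype(int).tolist())
print('held front',L(310,107.5,215),L(488,107.5,215),'left out',L(272,140,215),'right out',L(507,186,215),L(507,186,210))
print('lower back edge',L(370,108.5,76))
p=C+81*ex; print(proj(c,[*p,76]))
E
```

```text
310 [76, 76, 77, 75, 75, 75, 76, 76, 82, 118, 165, 197, 212, 220, 225, 226, 226, 225, 224, 224, 223, 222, 221, 220, 219, 218, 217, 212, 198, 176, 152, 127, 99, 81, 78, 78, 83]
345 [77, 77, 78, 78, 78, 78, 78, 78, 76, 82, 123, 174, 205, 219, 223, 223, 222, 219, 217, 208, 189, 188, 203, 217, 224, 226, 224, 222, 220, 217, 214, 208, 194, 175, 153, 127, 100]
360 [75, 74, 75, 75, 75, 74, 76, 74, 74, 79, 114, 167, 201, 218, 223, 224, 222, 220, 217, 208, 189, 188, 203, 216, 224, 225, 223, 221, 219, 217, 214, 207, 194, 174, 149, 120, 95]
380 [77, 77, 76, 77, 76, 76, 76, 77, 75, 81, 120, 171, 202, 217, 223, 223, 222, 220, 217, 208, 190, 188, 203, 215, 222, 224, 222, 220, 218, 216, 213, 207, 194, 174, 152, 121, 96]
400 [77, 76, 78, 78, 76, 76, 76, 76, 76, 79, 110, 162, 199, 217, 222, 223, 221, 220, 217, 208, 190, 188, 203, 215, 221, 223, 222, 220, 217, 216, 213, 207, 193, 170, 136, 105, 91]
485 [75, 75, 76, 76, 76, 76, 77, 77, 82, 118, 165, 193, 206, 213, 217, 219, 218, 217, 217, 215, 215, 214, 213, 213, 213, 212, 211, 206, 197, 178, 156, 129, 101, 86, 83, 83, 82]
held front (np.float64(82.3), np.float64(42.2)) (np.float64(82.3), np.float64(-42.2)) left out (np.float64(67.1), np.float64(60.3)) right out (np.float64(44.1), np.float64(-58.9)) (np.float64(42.9), np.float64(-62.5))
lower back edge (np.float64(81.3), np.float64(-22.7))
[344.42024728 108.90725695]
```

Held front 82.3 against lower back edge 81.3, with parallel edges, so the alignment is good. Lowering now, slowly at the end.

Call:
jog_arm(steps=[1, 0, 0, 2, 0, 1, 0, 0, 4, 0, 1, 0, 0, 5, 0, 1, 0, 0, 5.5, 0, 1, 0, 0, 5.8, 0, 1, 0, 0, 6.1, 0, 1, 0, 0, 6.4, 0, 1, 0, 0, 6.7, 0, 1, 0, 0, 6.9, 0, 1, 0, 0, 7, 0, 1, 0, 0, 7, 0])

```text
time_s: 9.65
ee_pos: [543.6, 43.1, 112.7]
ee_rot: [-180.0, -0.0, 158.3]
force: [0.1, -0.5, -1.5]
gripper_width: 9.6
```

Call:
jog_arm(steps=[1, 0, 0, 0.1, 0, 1, 0, 0, 0.2, 0, 1, 0, 0, 0.2, 0, 1, 0, 0, 0.2, 0])

```text
time_s: 10.05
ee_pos: [543.8, 43.2, 110.9]
ee_rot: [180.0, 0.0, 158.3]
force: [-0.2, -0.9, -2.0]
gripper_width: 9.8
```

Call:
jog_arm(steps=[0.8, 0, 0, 0, 0, 0.6, 0, 0, 0, 0, 0.5, 0, 0, 0, 0, 0.5, 0, 0, 0, 0, 0.5, 0, 0, 0, 0, 0.5, 0, 0, -1, 0, 0.5, 0, 0, -3, 0, 0.5, 0, 0, -6, 0, 0.5, 0, 0, -10, 0, 0.5, 0, 0, -14, 0, 0.5, 0, 0, -14, 0, 0.5, 0, 0, -14, 0])

```text
time_s: 11.25
ee_pos: [544.0, 43.2, 252.1]
ee_rot: [179.9, 0.1, 158.3]
force: [-0.9, -0.3, 0.0]
gripper_width: 45.8
```

```bash
python3 - <<'E'
from h import *
s=env.state(); print(s['ee_pos'].round(1),s['ee_rot'].round(2),s['force'].round(2),s['gripper_width'],s['time_s'])
im,c=snap('wrist','w6'); im2,c2=snap('side','d6'); im3,c3=snap('scene','s6')
M=np.zeros((600,800,3),np.uint8); M[:300,:400]=cv2.resize(im,(400,300),interpolation=cv2.INTER_AREA)
M[300:,:400]=cv2.resize(im2[160:265,225:365],(400,300),interpolation=cv2.INTER_CUBIC)
M[300:,400:]=cv2.resize(im3[150:270,200:360],(400,300),interpolation=cv2.INTER_CUBIC)
M[:300,400:]=cv2.resize(im3[250:340,160:280],(400,300),interpolation=cv2.INTER_CUBIC)
cv2.imwrite('pics/m6.png',M[:,:,::-1])
# lemon
for n,i,cc in(('scene',im3,c3),('side',im2,c2)):
    h=cv2.cvtColor(i,cv2.COLOR_RGB2HSV); m=cv2.inRange(h,(22,150,90),(34,255,255))
    k=max(cv2.findContours(m,0,1)[0],key=cv2.contourArea); r=cv2.minAreaRect(k); mm=cv2.moments(k); u,v=mm['m10']/mm['m00'],mm['m01']/mm['m00']
    print(n,cv2.contourArea(k),(u,v),r, onz(cc,u,v,30).round(1),onz(cc,u,v,45).round(1))
    np.save('pics/lem_'+n,np.array([u,v]))
A=[]
(o1,d1),(o2,d2)=[ray(cc,*np.load('pics/lem_'+n+'.npy')) for n,cc in(('scene',c3),('side',c2))]
t=np.linalg.lstsq(np.array([d1,-d2]).T,o2-o1,rcond=None)[0]; print('lemon',((o1+t[0]*d1+o2+t[1]*d2)/2).round(1),np.linalg.norm(o1+t[0]*d1-o2-t[1]*d2).round(1))
E
```

```text
[544.   43.2 252.1] [1.7993e+02 1.4000e-01 1.5830e+02] [-0.86 -0.31  0.04] 45.828103431504395 11.25
scene 369.0 (214.09620596205963, 298.9679313459801) ((214.0, 298.5), (21.0, 22.0), 90.0) [450.9 369.7  30. ] [441.6 375.1  45. ]
side 118.5 (226.93248945147678, 177.55274261603375) ((227.67454528808594, 177.28106689453125), (9.953887939453125, 20.397310256958008), 67.61986541748047) [454.7 377.4  30. ] [452.9 358.2  45. ]
lemon [451.9 371.2  33.2] 5.3
```

View pics/m6.png

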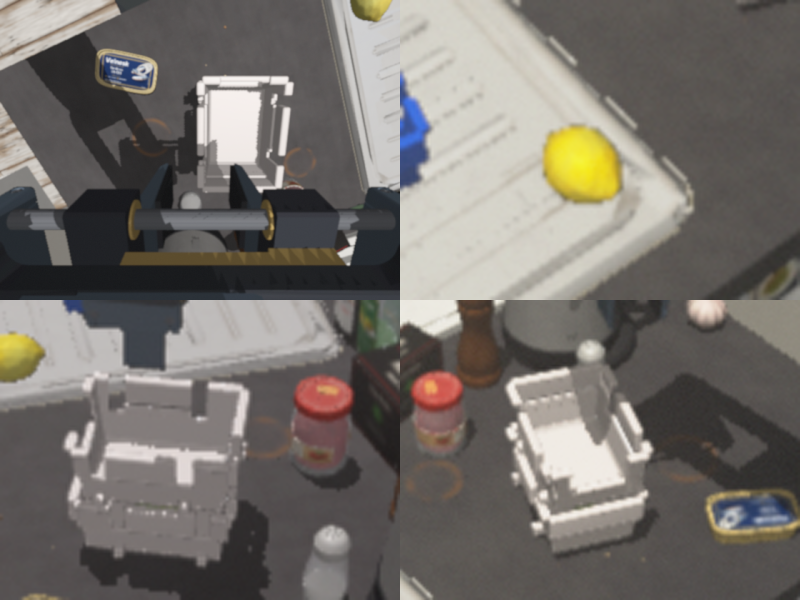

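The upper crate stands level and squarely on the rim, with its scoop towards the robot and the lime below. Next, a wrist look at the lemon, at about (452,370).

Call:
jog_arm(steps=[0, 2, 2, 0, 8, 0, 5, 5, 0, 16, 0, 8, 8.5, 0, 24, 0, 11, 11.5, 0, 32, 0, 14, 14.5, 0, 40, 0, 16.9, 17.7, 0, 48, 0, 16.9, 17.7, 0, 56, 0, 16.9, 17.7, 0, 64, 0, 16.9, 17.7, 0, 68.3, 0, 16.9, 17.7, 0, 68.3, 0, 16.9, 17.7, 0, 68.3])

```text
time_s: 12.5
ee_pos: [451.7, 269.9, 249.8]
ee_rot: [-179.9, 0.1, 90.1]
force: [0.1, 0.1, -0.1]
gripper_width: 90.8
```

```bash
python3 - <<'E'
from h import *
s=env.state(); print(s['ee_pos'].round(1),s['ee_rot'].round(2),s['time_s'])
im,c=snap('wrist','w7')
h=cv2.cvtColor(im,cv2.COLOR_RGB2HSV); m=cv2.inRange(h,(20,110,40),(36,255,255)); m=cv2.morphologyEx(m,cv2.MORPH_OPEN,np.ones((3,3)))
K=sorted(cv2.findContours(m,0,1)[0],key=cv2.contourArea)[-2:]
for k in K:
    e=cv2.fitEllipse(k); r=cv2.minAreaRect(k); mm=cv2.moments(k); print(cv2.contourArea(k),'c',mm['m10']/mm['m00'],mm['m01']/mm['m00'],e)
    p=[onz(c,u,v,33)[:2] for u,v in cv2.boxPoints(r)]
    print(np.mean(p,0).round(1),[ (np.linalg.norm(p[i]-p[i+1]).round(1),np.degrees(np.arctan2(*(p[i+1]-p[i])[::-1])).round(1)) for i in(0,1)])
    q=np.array([onz(c,u,v,33)[:2] for u,v in k[:,0]],np.float32); print(cv2.fitEllipse(q))
cv2.imwrite('pics/w7.png',cv2.resize(im,(800,600))[:,:,::-1])
E
```

```text
[451.7 269.9 249.8] [-1.799e+02  6.000e-02  9.009e+01] 12.5
1911.5 c 284.2579998256169 93.41093382160606 ((284.2887268066406, 93.33817291259766), (43.350521087646484, 56.73220443725586), 82.07234191894531)
[454.  367.1] [(np.float64(58.5), np.float64(42.7)), (np.float64(53.7), np.float64(-42.4))]
((454.3678283691406, 367.9808349609375), (49.13039016723633, 67.92913055419922), 96.41028594970703)
4719.5 c 417.8082423985592 360.55475509411303 ((461.7479248046875, 359.77886962890625), (19.98729133605957, 447.82745361328125), 89.0709228515625)
[651.1 -21.6] [(np.float64(438.4), np.float64(0.2)), (np.float64(43.1), np.float64(-76.0))]
((729.83349609375, -22.839691162109375), (38.214027404785156, 693.9684448242188), 91.29917907714844)
```

View pics/w7.png

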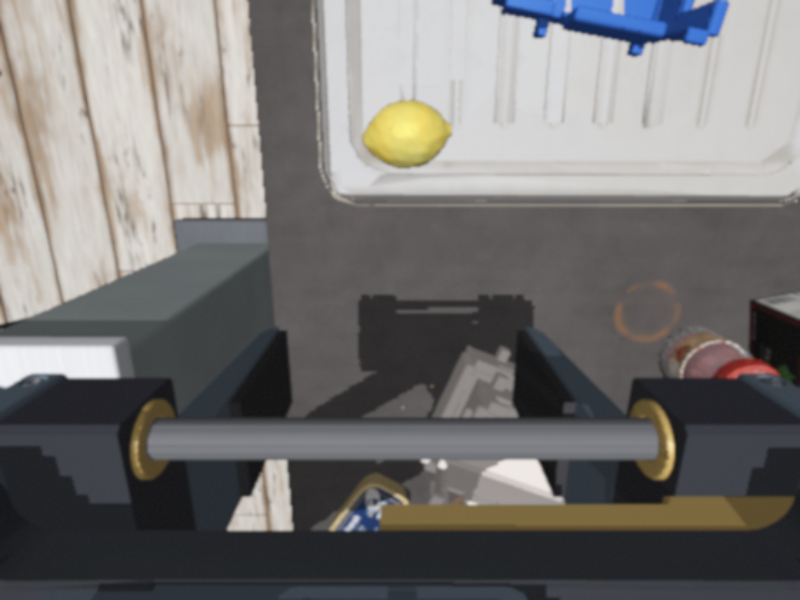

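The wrist view shows the lemon at (407,132) in the 800-px picture, which is world (454,368), with its long axis at about +6°. The blue crate is well clear. I'll turn to grip across its width and descend.

Call:
jog_arm(steps=[0, 2, 0, 0, -8, 0, 5, 0.2, 2, -16, 0, 8, 0.2, 4, -24, 0, 9.8, 0.2, 6, -32, 0, 9.8, 0.2, 8, -40, 0, 9.8, 0.2, 10, -48, 0, 9.8, 0.2, 11, -56, 0, 9.8, 0.2, 12, -64, 0, 9.8, 0.2, 12, -72, 0, 9.8, 0.2, 12, -80, 0, 9.8, 0.2, 12, -88, 0, 9.8, 0.2, 12, -96.4, 0, 9.8, 0.2, 14, -96.4, 0, 9.8, 0.2, 17, -96.4, 0, 9.8, 0.2, 19.5, -96.4, 0, 9.8, 0.2, 21.5, -96.4, 0, 9.8, 0.2, 23, -96.4, 0, 9.8, 0.2, 23.4, -96.4, 0, 9.8, 0.2, 23.4, -96.4])

```text
time_s: 14.45
ee_pos: [453.9, 367.8, 16.2]
ee_rot: [-180.0, -0.1, -173.6]
force: [-0.4, -0.8, 0.4]
gripper_width: 91.3
```

Call:
jog_arm(steps=[1, 0, 0, 0, 0, 1, 0, 0, 0, 0, 1, 0, 0, 0, 0, 1, 0, 0, 0, 0, 1, 0, 0, 0, 0, 1, 0, 0, 0, 0, 1, 0, 0, 0, 0, 1, 0, 0, 0, 0], force=20)

```text
time_s: 15.25
ee_pos: [454.1, 368.1, 16.8]
ee_rot: [-180.0, 0.0, -173.6]
force: [0.4, -0.1, 1.2]
gripper_width: 46.7
```

Call:
jog_arm(steps=[1, 0, 0, 0, 0, 1, 0, 0, -1, 0, 1, 0, 0, -3, 0, 1, 0, 0, -6, 0, 1, 0, 0, -10, 0, 1, 0, 0, -14, 0, 1, 0, 0, -18, 0, 1, 0, 0, -23.4, 0, 1, 0, 0, -23.4, 0, 1, 0, 0, -23.4, 0])

```text
time_s: 16.25
ee_pos: [454.5, 368.5, 252.9]
ee_rot: [179.9, 0.2, -173.6]
force: [0.4, -0.2, -1.9]
gripper_width: 46.6
```

```bash
python3 - <<'E'
from h import *
s=env.state(); print(s['ee_pos'].round(1),s['force'].round(2),s['gripper_width'],s['time_s'])
im,c=snap('wrist','w8'); i2,c2=snap('side','d8'); i3,c3=snap('scene','s8')
R=[]
for i,cc in((i3,c3),(i2,c2)):
    h=cv2.cvtColor(i,cv2.COLOR_RGB2HSV); m=cv2.inRange(h,(22,150,80),(34,255,255)); k=max(cv2.findContours(m,0,1)[0],key=cv2.contourArea); b=cv2.boundingRect(k); print(cv2.contourArea(k),b)
M=np.zeros((600,800,3),np.uint8); M[:300,:400]=cv2.resize(im,(400,300),interpolation=cv2.INTER_AREA)
M[:300,400:]=cv2.resize(im[160:310,180:380],(400,300)); M[300:,:400]=cv2.resize(i2[80:185,180:320],(400,300)); M[300:,400:]=cv2.resize(i3[200:320,140:300],(400,300))
cv2.imwrite('pics/m8.png',M[:,:,::-1])
E
```

```text
[454.5 368.5 252.9] [ 0.4  -0.23 -1.9 ] 46.5707446922114 16.25
319.0 (197, 225, 25, 25)
92.5 (147, 31, 11, 12)
```

View pics/m8.png

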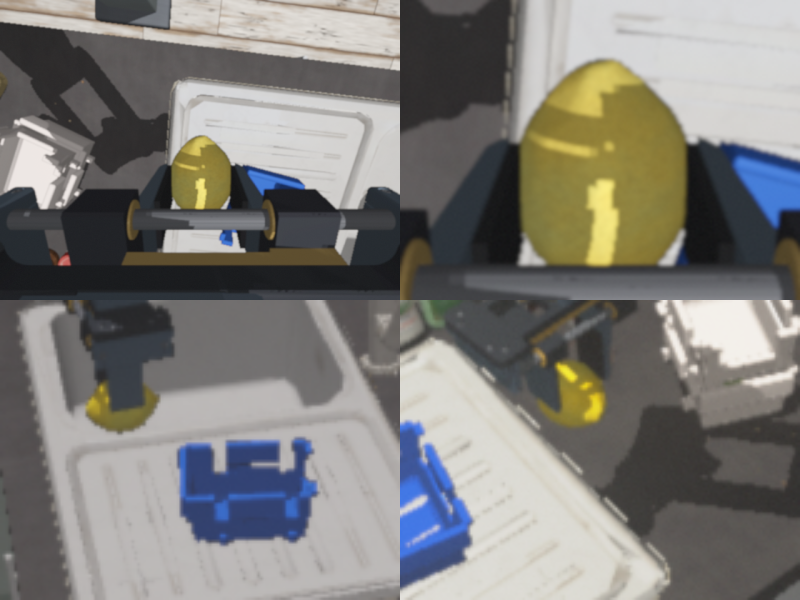

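Lemon is held firmly near its middle, hanging a little below the fingertips. Carry it over the upper crate, fingers lined up with the crate's length.

Call:
jog_arm(steps=[1, -0.3, -1, 0, 6, 1, -0.8, -3, 0, 14, 1, -1.4, -5, 0, 22, 1, -1.9, -7, 0, 30, 1, -2.4, -9, 0, 38, 1, -3, -11, 0, 46, 1, -3.5, -13, 0, 54, 1, -4.1, -15, 0, 62, 1, -4.6, -17, 0, 70, 1, -5.2, -19, 0, 78, 1, -5.7, -21, 0, 86, 1, -6.3, -23, 0, 94, 1, -6.8, -25, 0, 102, 1, -7.2, -26.5, 0, 110, 1, -7.5, -27.7, 0, 116, 1, -7.7, -28.3, 0, 118, 1, -7.7, -28.3, 0, 118, 1, -7.7, -28.3, 0, 118])

```text
time_s: 18.2
ee_pos: [561.7, 95.8, 250.0]
ee_rot: [-179.9, 0.0, 68.5]
force: [0.0, 0.2, -1.4]
gripper_width: 46.6
```

Call:
jog_arm(steps=[1, 0, 0, 3, 0, 1, 0, 0, 6, 0, 1, 0, 0, 9, 0, 1, 0, 0, 11.5, 0, 1, 0, 0, 13.5, 0, 1, 0, 0, 15, 0, 1, 0, 0, 15.6, 0, 1, 0, 0, 15.6, 0, 1, 0, 0, 15.6, 0])

```text
time_s: 19.1
ee_pos: [562.7, 95.8, 95.5]
ee_rot: [179.9, -0.0, 68.4]
force: [0.3, -0.4, -0.8]
gripper_width: 46.6
```

Call:
jog_arm(steps=[1, 0, 0, 0.4, 0, 1, 0, 0, 0.4, 0, 0.4, 0, 0, 0.4, 0, 0.3, 0, 0, 0.4, 0, 0.25, 0, 0, 0.4, 0, 0.25, 0, 0, 0.4, 0, 0.25, 0, 0, 0.4, 0, 0.25, 0, 0, -1, 0, 0.25, 0, 0, -4, 0, 0.25, 0, 0, -8, 0, 0.25, 0, 0, -12, 0, 0.25, 0, 0, -16, 0, 0.25, -6, 0, -16, 0, 0.25, -10, 0, -16, 0, 0.25, -12, 0, -16, 0, 0.25, -12, 0, -16, 0])

```text
time_s: 20.7
ee_pos: [517.0, -18.3, 255.2]
ee_rot: [180.0, 0.0, 68.2]
force: [0.6, -1.5, -0.3]
gripper_width: 68.6
```

```bash
python3 - <<'E'
from h import *
s=env.state(); print(s['ee_pos'].round(1),s['force'].round(2),s['gripper_width'],s['time_s'])
im,c=snap('wrist','w9'); i2,c2=snap('side','d9'); i3,c3=snap('scene','s9')
M=np.zeros((600,800,3),np.uint8); M[:300,:400]=cv2.resize(im,(400,300),interpolation=cv2.INTER_AREA)
M[:300,400:]=cv2.resize(i3,(400,300),interpolation=cv2.INTER_AREA); M[300:,:400]=cv2.resize(i2[160:265,225:365],(400,300),interpolation=cv2.INTER_CUBIC); M[300:,400:]=cv2.resize(i3[150:270,200:360],(400,300),interpolation=cv2.INTER_CUBIC)
cv2.imwrite('pics/m9.png',M[:,:,::-1])
E
```

```text
[517.  -18.3 255.2] [ 0.57 -1.54 -0.26] 68.55901617642319 20.7
```

View pics/m9.png

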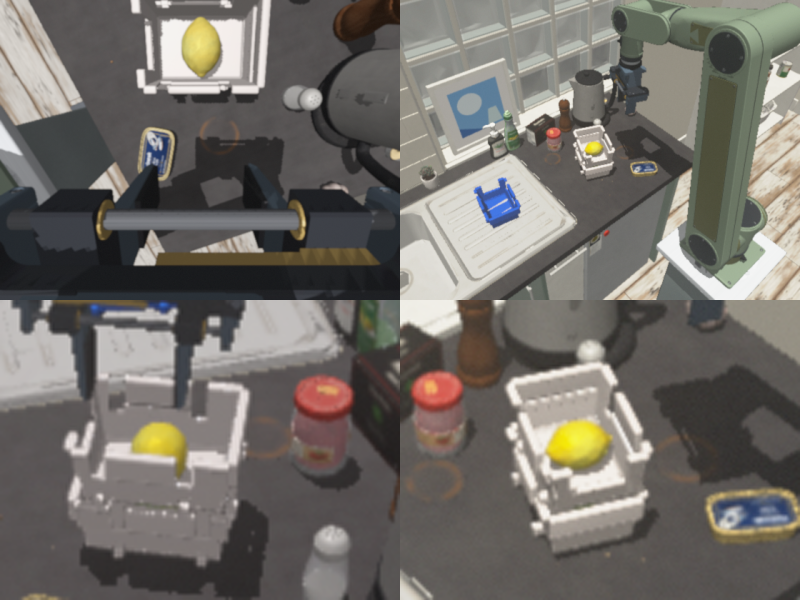

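The lemon lies in the upper crate, the stack is level and unmoved since the last check, and the arm is clear. Handing in.

```bash
python3 -c "
from h import *
print(env.job_done())"
```

```text
the job is handed in; nothing more can be done
None
```

The job is done and handed in at about 21 s of the 54 s allowed. I set the empty crate end for end on top of the lime crate, then put the lemon from the draining board into it.

**Stack:** Just before lowering, the upper crate's front edge and the lower crate's back edge agreed to about 1 mm and were parallel. The last pictures show the upper crate standing level on the rim with the lemon lying in it. The gripper was empty and well clear.

**Lime and bystanders:** I left the lime alone. It was last seen in the lower crate just before stacking, because the upper crate now hides it. The jar, tin, salt shaker and blue crate look unmoved. I never moved near the garlic.

**Checks that disagreed:**
- The crate drooped up to about 2° in the hand, by the pictures. It looks level now that it is released.
- The wrist force showed no clear contact on set-down, so I released the crate at the computed height.
- The lemon was gripped at 47 mm instead of its 55 mm width, above its widest part, but it held firmly.

I viewed 12 pictures, two over the budget of 10: one to confirm the lemon grip and one for the final check.

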